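# Jog the label feeder at the packing bench

### The job

Run the label feeder forward for a moment: push the orange jog paddle well over towards the green arrow on its box, hold it there for about a second, then let go so that it springs back upright. Do not tip it towards the white bar, and leave the blue and yellow paddles alone.

Things in the scene. Friction and masses are not known exactly. Their poses are not given: they have to be found in the camera images.
- label_station: Control box of the orange paddle: grey, fixed to the bench, 90 (x) x 130 (y) x 45 (z) mm, black top. Origin: centre of its underside, z up. Printed on the top: a green arrow on the +y half, pointing to +y; a white bar on the -y half. The paddle stands mid-top. Two like boxes (blue, yellow paddle) stand in the same row, centres at least 150 mm apart, each turned its own way; which stands where varies.
- label_jog (a joint): Orange paddle, sprung to the middle. 0 rad upright (rest), + towards the green arrow, stops +-0.6; feeder runs above 0.35. Hinge along the box's x, 45 mm over its origin. Above the hinge: steel stem, 10 mm round, to 28 mm; orange blade 28 (x) x 10 (y) mm from 28 to 62 mm. Spring 0.3 N m/rad (about 4 N at the blade fully over); let go, it returns at once without overshoot.
- belt_jog (a joint): Blue paddle, to be left alone, on a box of the same make: same size and spring. 0 rad upright (rest), + towards its own box's green arrow, - towards its white bar, stops +-0.6.
- lift_jog (a joint): Yellow paddle, to be left alone, on a box of the same make: same size and spring. 0 rad upright (rest), + towards its own box's green arrow, - towards its white bar, stops +-0.6.
Things that resemble listed ones, but are neither listed nor needed, are in the scene too. Leave any red look-alike of the label_station alone.

How it is judged:
By the outcome, as a careful person would: the job done as asked, in the order asked, and still so for the second after the job is handed in, with the robot touching nothing.
It also fails if it takes over 32 s, if anything falls off the work surface, if the arm or the gripper's body presses on something with over 40 N, if the wrist force passes 120 N, or if a joint passes its speed limit or range.

### The arm

A 6-joint arm with a two-finger parallel gripper is mounted at the origin on the work surface. World frame = base frame: x ahead of the robot, y to its left, z up, the work surface at z = 0. Lengths are in m, angles in rad, forces in N, time in s.
With the tool pointing down it reaches from about 0.3 to 0.875 m from the base axis. Payload 6.4 kg.
Tool frame: the origin (TCP) lies on the mounting face of the last link; the fingertips stand 166 mm ahead of it and the grasp point (between the pads) lies r.grip_depth ahead of it (r.grip_depth is the distance from the TCP to the grasp point, in m); z points along the fingers, y is the line along which they close (so a half turn about z gives the same grasp; the last joint's range is limited). The gripper opens to 88 mm and grips with 3 to 60 N. Pads are 18 mm wide; open, the fingers measure 123 mm over their backs; the gripper's body (75 mm by 187 mm) begins 45 mm behind the grasp point.
Start: joints at [-1.388, 0.181, 1.607, -0, 1.354, -0.206], TCP at [0.218, -0.532, 0.405] pointing down, gripper open.
Joint ranges: [-2.99, 2.99], [-0.89, 2.07], [0.3, 2.58], [-1.14, 4.28], [0, 2.63], [-3.12, 3.12]. Speed limits (rad/s): [2.57, 2.57, 3.01, 3.14, 3.14, 3.14].

### API

Orientations are given as [roll, pitch, yaw] about the fixed x, y, z axes, in that order (R = Rz(yaw) Ry(pitch) Rx(roll)).
In Python, from station import r, optics gives the robot as it stands.
- The arm moves only by the tool step_arm, never from a script. Its argument "deltas" is a list of rows, each a list of 7 numbers: the shift along the tool's x, y, z in mm, then the turn, a rotation vector about the tool's x, y, z in degrees, then the finger opening in mm, from 0 to 88.1. In form: [[x, y, z, wx, wy, wz, fingers], ...]. A call has 1 to 8 rows; each row is the pose to reach, as a shift and turn from the pose commanded when the call began, along the tool's axes at that moment; what a row does not reach only later rows make up. A row lasts 1/12 s, in which the tool goes at most 41.7 mm and 7.16 degrees, less where a joint would pass 70% of its speed; a pose out of reach is approached as far as the arm can. A call with a gripper value outside its range is refused whole. The fingers move at their own pace and stop on an object; "squeeze" is the grip in N (left out, the last holds). Time passes only in rows, so rows that repeat a pose let the fingers close. It gives the time, the measured TCP pose, the force, the opening and the grip force at its end, in the units of the state.
- r.state(): the state, without advancing time (a new reading comes with each control period).
- optics.grab_frame(name): name is "scene" or "side" or "wrist"; returns (picture, depth): 400x640x3 uint8, blue, green, red; 400x640 float32, m along the optical axis (not along the pixel's ray), 0 where there is no reading.
- optics.camera_params(name): a dict with "fx", "fy", "cx", "cy" (pixels), "extrinsics" (4x4, takes a point from camera to world coordinates). Camera axes: x right, y up, looking along -z (the intrinsics and any distortion apply to the point x, -y, -z); pixel columns grow to the right and rows downward; lengths in m; the calibration is good to about 2 mm. The wrist camera is an equidistant fisheye: a pixel r from the principal point sees the ray r / f radians off the axis. A picture is of the moment at which its call begins: read the wrist's pose just before it. camera_params takes no time and is no camera call; for the wrist camera it gives the pose at the moment of the call.
- r.close_job(): hands the job in; it is judged then, once.
The state is a dict: "time": time; "joints": joint angles; "joint_vel": joint speeds; "joint_efforts": joint torques, N m; "ee_pos": TCP position; "tcp_rot": TCP orientation; "ft_force": force on the tool from outside, world axes, zero at the start; "torque": the same for the moment, N m; "grip_width": finger opening in m; "grip_force": force on a finger pad.
Only numpy, scipy, OpenCV 4.12 (cv2) and the standard library are available. Lean on these libraries where they do the work, as an engineer would, in place of code of your own. Each camera call takes 0.05 s, during which the arm holds its last target. There are 200 camera calls.

## Working session

There is one attempt and no reset: what is moved stays moved. The work goes in short steps, Python scripts to look and compute and a tool call to move; the robot and the scene stay as the last step left them, time stands still between calls to the robot, and variables do not carry over. Pictures are saved under pics/ and viewed, at most 10 in all, crops included, and the job is handed in when it is done.

Besides the shell and the picture viewer there is one more tool, called as name(argument=value, ...), one argument or row to a line, values as JSON. step_arm: Moves the arm, as the interface text tells. Its arguments: {"type":"object","properties":{"deltas":{"type":"array"},"squeeze":{"type":"number"}},"required":["deltas"]}

```bash
mkdir -p pics
python3 - <<'E'
from station import r, optics
import cv2,numpy as np
for n in("scene","side"):
    p,d=optics.grab_frame(n); cv2.imwrite(f"pics/{n}.png",p); np.save(f"{n}_d.npy",d)
    c=optics.camera_params(n); np.save(f"{n}_c.npy",c,allow_pickle=True)
    print({k:np.round(v,3).tolist() for k,v in c.items() if not isinstance(v,str)})
s=r.state();print(s['time'],s['ee_pos'],s['tcp_rot'],s['ft_force'],r.grip_depth)
E
```

```text
{'fx': 369.548, 'fy': 369.548, 'cx': 318.226, 'cy': 198.417, 'extrinsics': [[-0.885, -0.38, 0.27, 0.632], [0.466, -0.742, 0.482, 0.349], [0.017, 0.552, 0.833, 0.762], [0.0, 0.0, 0.0, 1.0]]}
{'fx': 449.403, 'fy': 449.403, 'cx': 318.709, 'cy': 198.202, 'extrinsics': [[-0.988, 0.108, -0.109, 0.291], [-0.153, -0.734, 0.662, 0.686], [-0.008, 0.671, 0.742, 0.915], [0.0, 0.0, 0.0, 1.0]]}
0.1 [ 0.21794058 -0.53186869  0.40391333] [-3.14010004e+00 -2.99316248e-04  3.88797987e-01] [-0.47807794  0.17568202  0.05694214] 0.1473
```

View pics/scene.png

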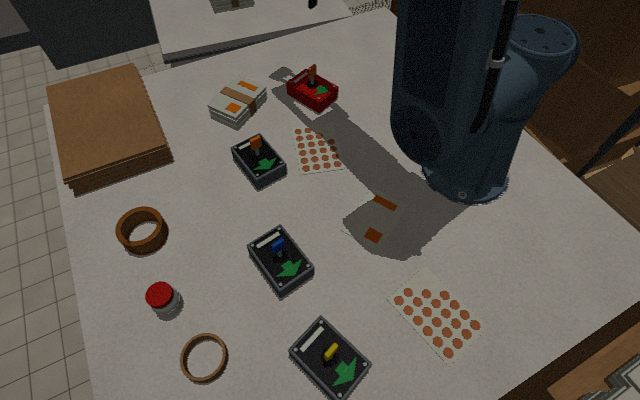

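View pics/side.png

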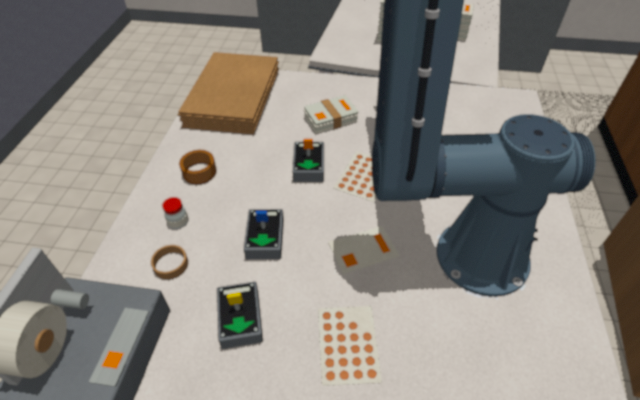

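The orange station is at about (259,160) in the scene view and (308,160) in the side view. The red look-alike is at (312,90) in the scene view. I'll enlarge both views of the orange station.

Run:
```python
import cv2,numpy as np
a=cv2.imread("pics/scene.png")[120:200,220:300]; b=cv2.imread("pics/side.png")[125:195,275:345]
f=lambda i:cv2.resize(i,(400,400),interpolation=cv2.INTER_CUBIC)
cv2.imwrite("pics/crop.png",np.hstack([f(a),f(b)]))
```

```text
(no output)
```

View pics/crop.png

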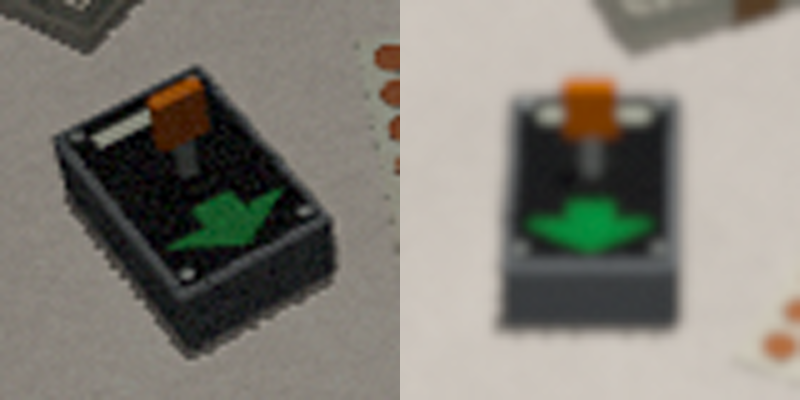

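The crop shows the orange paddle upright, with the green arrow at the bottom of the box. Top corners in the scene crop are (55,138), (198,68), (333,215), (183,295). In the side crop they are (112,98), (278,98), (280,265), (108,265).

```bash
cat > h.py <<'E'
import numpy as np
def ray(c,u,v,z):
    E=np.array(c["extrinsics"]); d=E[:3,:3]@np.array([(u-c["cx"])/c["fx"],-(v-c["cy"])/c["fy"],-1]); o=E[:3,3]
    return o+d*(z-o[2])/d[2]
E
python3 - <<'E'
import numpy as np
from h import ray
from station import r
for n,pts,s,o in(("scene",[(55,138),(198,68),(333,215),(183,295)],5,(220,120)),("side",[(112,98),(278,98),(280,265),(108,265)],400/70,(275,125))):
    c=np.load(f"{n}_c.npy",allow_pickle=True).item()
    P=np.array([ray(c,u/s+o[0],v/s+o[1],.045) for u,v in pts])
    ax=(P[2]+P[3]-P[0]-P[1])/2
    print(n,P[:,:2].round(3).tolist(),P.mean(0).round(4),"+y dir deg",np.degrees(np.arctan2(ax[1],ax[0])),np.linalg.norm(ax),np.linalg.norm(P[1]-P[0]))
E
```

```text
scene [[0.525, -0.304], [0.441, -0.316], [0.42, -0.194], [0.505, -0.182]] [ 0.473  -0.2491  0.045 ] +y dir deg 99.55103970727227 0.12328604880859279 0.08438651851756823
side [[0.523, -0.3], [0.438, -0.312], [0.419, -0.191], [0.502, -0.179]] [ 0.4706 -0.2457  0.045 ] +y dir deg 99.42214401984418 0.12258682645160475 0.08549620362143265
```

step_arm(
  deltas=[
    [40,-14,10,0,0,2,0],
    [80,-27,20,0,0,4,0],
    [120,-41,30,0,0,6,0],
    [160,-55,41,0,0,8,0],
    [200,-68,51,0,0,10,0],
    [240,-82,61,0,0,12,0],
    [280,-96,71,0,0,12.8,0],
    [310,-106,79,0,0,12.8,0],
  ],
  squeeze=10,
)

```text
time: 0.77
ee_pos: [0.463, -0.3171, 0.326]
tcp_rot: [-3.141, 0.0, 0.164]
ft_force: [1.8, -1.1, 0.9]
grip_width: 0.0371
grip_force: 0.0
```

step_arm(
  deltas=[
    [20,-7,5,0,0,0,0],
    [20,-7,5,0,0,0,0],
    [20,-7,5,0,0,0,0],
    [20,-7,5,0,0,0,0],
  ],
)

```text
time: 1.1
ee_pos: [0.4801, -0.3089, 0.3214]
tcp_rot: [-3.141, 0.001, 0.166]
ft_force: [-0.0, 0.1, 0.4]
grip_width: 0.0102
grip_force: 0.0
```

Run:
```python
from station import r, optics
import cv2,numpy as np
from h import ray
s=r.state(); print(s['time'],s['ee_pos'].round(4) if hasattr(s['ee_pos'],'round') else s['ee_pos'],s['tcp_rot'],s['ft_force'],s['grip_width'])
c=optics.camera_params("wrist");E=np.array(c["extrinsics"]);print(np.round(E,3).tolist(),c["fx"],c["cx"],c["cy"])
p,d=optics.grab_frame("wrist");cv2.imwrite("pics/w1.png",p)
```

```text
1.1 [ 0.4801 -0.3089  0.3214] [-3.14144814e+00  7.00447166e-04  1.65593029e-01] [-0.01250747  0.08584723  0.41669731] 0.01023419506823936
[[0.165, 0.938, 0.304, 0.559], [-0.986, 0.157, 0.051, -0.295], [-0.0, -0.308, 0.951, 0.302], [0.0, 0.0, 0.0, 1.0]] 309.70691628693146 318.8428303799106 197.0185198464726
```

View pics/w1.png

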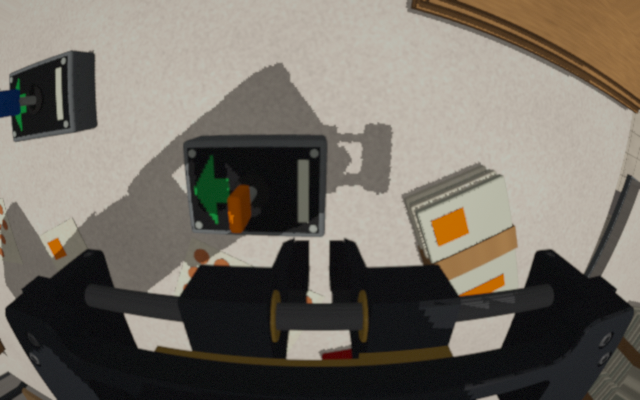

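The wrist view shows the box top corners at about (186,143), (327,137), (325,235), (192,232). The blade is at (240,208) and the fingers are still closing at about (318,265).

```bash
cat >> h.py <<'E'
def fray(c,u,v,z):
    a=np.array([u-c["cx"],-(v-c["cy"])])/c["fx"]; t=np.linalg.norm(a)
    E=np.array(c["extrinsics"]); d=E[:3,:3]@np.r_[a/t*np.sin(t),-np.cos(t)]; o=E[:3,3]
    return o+d*(z-o[2])/d[2]
E
python3 - <<'E'
from station import optics
import numpy as np
from h import fray
c=optics.camera_params("wrist")
P=np.array([fray(c,*q,.045) for q in[(186,143),(327,137),(325,235),(192,232)]])
print(P.round(4).tolist(),P.mean(0).round(4))
ax=(P[0]+P[3]-P[1]-P[2])/2; print(np.degrees(np.arctan2(ax[1],ax[0])),np.linalg.norm(ax),np.linalg.norm(P[0]-P[3]))
C=np.array([.472,-.2475]); y=np.array([-.165,.986]); x=np.array([.986,.165])
for q in[(228,230),(250,232),(252,185),(232,187)]:
    p=fray(c,*q,.107)[:2]-C; print(p@x,p@y)
for q in[(285,240),(307,240),(330,240),(352,240)]:
    p=fray(c,*q,.1554)[:2]-C; print("tip",p@x,p@y)
E
```

```text
[[0.5072, -0.1845, 0.045], [0.5296, -0.307, 0.045], [0.4418, -0.3204, 0.045], [0.4218, -0.1939, 0.045]] [ 0.4751 -0.2514  0.045 ]
99.68858557170869 0.12629451087718524 0.0859478525384566
-0.009758672768789407 0.0030651070615391528
-0.010999230706670946 -0.01302984794486797
0.023165068801001238 -0.017007981453666117
0.021878416244339872 -0.0029936126042649884
tip 0.006648936831491721 -0.04352460451150049
tip 0.006721691121098087 -0.05512047590377937
tip 0.006707370206666683 -0.06717449640422694
tip 0.006607083806386853 -0.07876680641435563
```

step_arm(
  deltas=[
    [4,0,25,0,0,0,0],
    [4,0,55,0,0,0,0],
    [4,0,70,0,0,0,0],
    [4,-15,70,0,0,0,0],
    [4,-30,70,0,0,0,0],
    [4,-30,70,0,0,0,0],
    [4,-30,70,0,0,0,0],
  ],
)

```text
time: 1.73
ee_pos: [0.479, -0.2793, 0.2521]
tcp_rot: [3.141, -0.0, 0.165]
ft_force: [0.9, -0.6, -0.1]
grip_width: 0.0009
grip_force: 0.0
```

Run:
```python
from station import r, optics
import cv2,numpy as np
s=r.state(); print(s['time'],s['ee_pos'],s['ft_force'],s['grip_width'])
p,d=optics.grab_frame("side");q,_=optics.grab_frame("wrist")
f=lambda i:cv2.resize(i,(400,400),interpolation=cv2.INTER_CUBIC)
cv2.imwrite("pics/c2.png",np.hstack([f(p[105:205,260:360]),f(q[120:280,180:340])]))
```

```text
1.7333 [ 0.47898376 -0.27926275  0.25209973] [ 0.91022557 -0.61834473 -0.13850436] 0.0008636850805806541
```

View pics/c2.png

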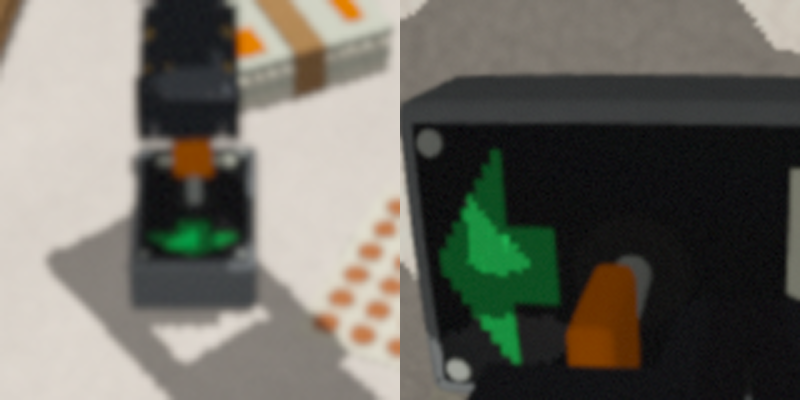

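The side view shows the gripper behind the blade, which is still upright at crop (193,158). I'll advance in small steps and watch the force.

step_arm(
  deltas=[
    [0,-4,0,0,0,0,0],
    [0,-8,0,0,0,0,0],
    [0,-8,0,0,0,0,0],
    [0,-8,0,0,0,0,0],
    [0,-8,0,0,0,0,0],
  ],
)

```text
time: 2.25
ee_pos: [0.4783, -0.2705, 0.2517]
tcp_rot: [3.141, -0.0, 0.166]
ft_force: [-0.5, -0.4, -1.3]
grip_width: 0.0005
grip_force: 0.0
```

step_arm(
  deltas=[
    [0,-5,0,0,0,0,0],
    [0,-10,0,0,0,0,0],
    [0,-10,0,0,0,0,0],
    [0,-10,0,0,0,0,0],
    [0,-10,0,0,0,0,0],
  ],
)

```text
time: 2.67
ee_pos: [0.4767, -0.2606, 0.2517]
tcp_rot: [3.141, -0.0, 0.166]
ft_force: [0.5, -1.6, 0.4]
grip_width: 0.0004
grip_force: 0.6
```

Run:
```python
from station import r, optics
import cv2,numpy as np
s=r.state(); print(s['time'],s['ee_pos'],s['ft_force'],s['grip_width'])
p,d=optics.grab_frame("scene");q,_=optics.grab_frame("wrist")
f=lambda i:cv2.resize(i,(400,400),interpolation=cv2.INTER_CUBIC)
cv2.imwrite("pics/c3.png",np.hstack([f(p[110:200,215:305]),f(q[120:280,180:340])]))
```

```text
2.6667 [ 0.47669933 -0.26060757  0.25174894] [ 0.48048181 -1.56567629  0.36632341] 0.0004001686923122143
```

View pics/c3.png

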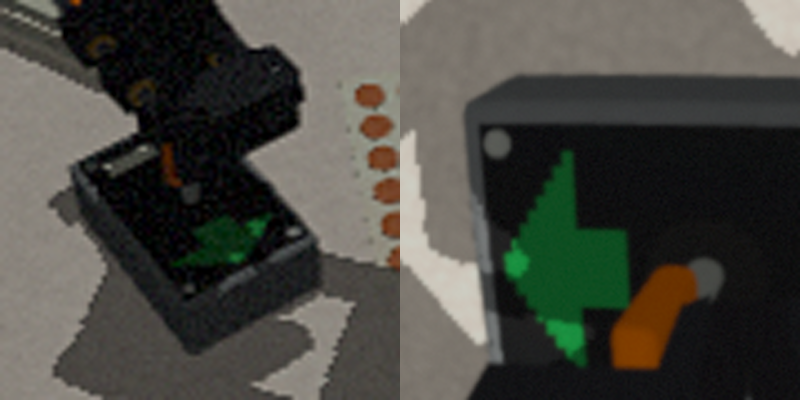

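The paddle is leaning towards the arrow. I'll work out the tilt from the blade's top edge, at wrist crop (613,345).

```bash
cat >> h.py <<'E'
C=np.array([.474,-.2495]); Y=np.array([-.165,.986])
def tilt(c,u,v):  # front top edge of the blade seen at pixel
    from scipy.optimize import brentq
    def g(t):
        z=.045+.062*np.cos(t)-.005*np.sin(t); y=.062*np.sin(t)+.005*np.cos(t)
        return (fray(c,u,v,z)[:2]-C)@Y-y
    return brentq(g,-.5,1)
E
python3 - <<'E'
from station import optics
from h import *
c=optics.camera_params("wrist"); E=np.array(c["extrinsics"])
print(tilt(c,180+213/2.5,120+345/2.5))
c["extrinsics"]=E.copy(); c["extrinsics"][:2,3]+=np.array([.479-.4767,-.2793+.2606])
print("before",tilt(c,180+167/2.5,120+345/2.5))
E
```

```text
0.15708624038924762
before -0.01074896725831854
```

step_arm(
  deltas=[
    [0,-7,0,0,0,0,0],
    [0,-15,0,0,0,0,0],
    [0,-15,0,0,0,0,0],
    [0,-15,0,0,0,0,0],
    [0,-15,0,0,0,0,0],
  ],
)

```text
time: 3.18
ee_pos: [0.4741, -0.2458, 0.2519]
tcp_rot: [3.141, 0.0, 0.166]
ft_force: [-1.3, -2.5, 1.5]
grip_width: 0.0004
grip_force: 1.5
```

Run:
```python
from station import r, optics
import cv2,numpy as np
s=r.state(); print(s['time'],s['ee_pos'],s['ft_force'])
q,_=optics.grab_frame("wrist")
cv2.imwrite("pics/c4.png",cv2.resize(q[120:280,180:340],(400,400),interpolation=cv2.INTER_CUBIC))
```

```text
3.1833 [ 0.47412402 -0.24578342  0.2519034 ] [-1.27741089 -2.48653463  1.45006585]
```

View pics/c4.png

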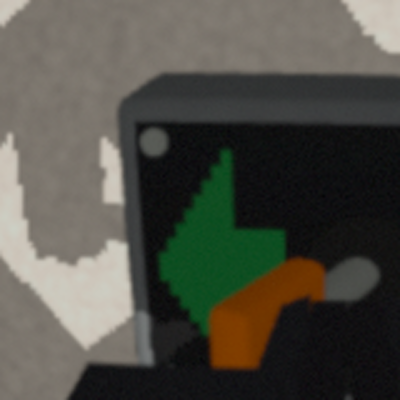

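```bash
python3 -c "
from station import optics,r
from h import *
c=optics.camera_params('wrist');print(tilt(c,180+212/2.5,120+340/2.5),r.state()['time'])"
```

```text
0.44459551584727713 3.2333
```

The tilt is about 0.45 rad, above the 0.35 needed. I'll push 2 mm more, finish the one-second hold, then retreat and lift.

step_arm(
  deltas=[
    [0,-2,0,0,0,0,0],
    [0,-2,0,0,0,0,0],
    [0,-2,0,0,0,0,0],
    [0,-2,0,0,0,0,0],
    [0,-2,0,0,0,0,0],
    [0,-2,0,0,0,0,0],
    [0,-2,0,0,0,0,0],
    [0,-2,0,0,0,0,0],
  ],
)

```text
time: 3.9
ee_pos: [0.4738, -0.2439, 0.2516]
tcp_rot: [3.142, -0.0, 0.165]
ft_force: [1.1, -3.4, 0.4]
grip_width: 0.0008
grip_force: 1.5
```

step_arm(
  deltas=[
    [0,20,0,0,0,0,0],
    [0,50,0,0,0,0,0],
    [0,60,0,0,0,0,0],
    [0,60,0,0,0,0,0],
    [0,60,-30,0,0,0,0],
    [0,60,-70,0,0,0,0],
    [0,60,-100,0,0,0,0],
    [0,60,-100,0,0,0,0],
  ],
)

```text
time: 4.57
ee_pos: [0.485, -0.3029, 0.3581]
tcp_rot: [3.135, -0.006, 0.166]
ft_force: [0.6, -0.8, 0.3]
grip_width: 0.0004
grip_force: 0.0
```

Run:
```python
from station import r, optics
import cv2,numpy as np
s=r.state(); print(s['time'],s['ee_pos'],s['ft_force'])
p,_=optics.grab_frame("scene");q,_=optics.grab_frame("side")
f=lambda i:cv2.resize(i,(400,500),interpolation=cv2.INTER_CUBIC)
cv2.imwrite("pics/c5.png",np.hstack([f(p[80:400,200:400]),f(q[100:350,180:360])]))
```

```text
4.5667 [ 0.48502074 -0.30288252  0.35807282] [ 0.63397822 -0.84133894  0.32345237]
```

View pics/c5.png

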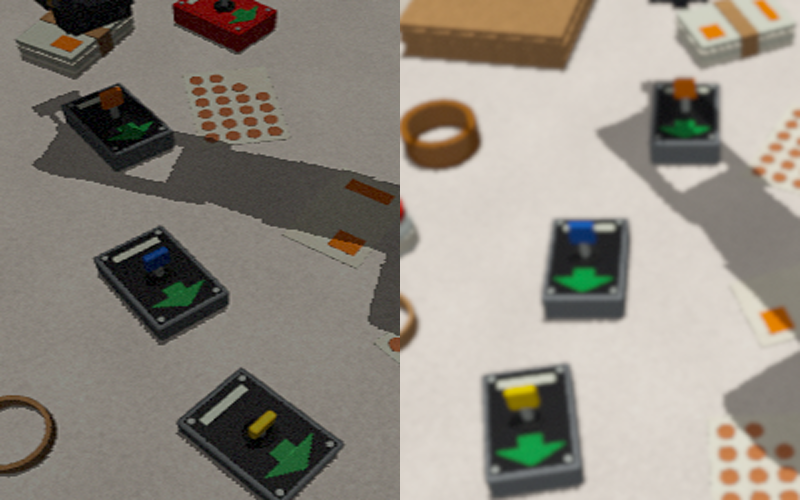

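The orange paddle is upright again at crop (112,100), the blue and yellow ones haven't moved, and the gripper is clear. Handing in.

step_arm(
  deltas=[
    [0,0,0,0,0,0,0],
    [0,0,0,0,0,0,0],
    [0,0,0,0,0,0,0],
  ],
)

```text
time: 4.92
ee_pos: [0.4832, -0.3023, 0.3497]
tcp_rot: [-3.139, 0.002, 0.166]
ft_force: [-0.3, -0.9, 0.3]
grip_width: 0.0004
grip_force: 0.0
```

```bash
python3 -c "
from station import r
print(r.close_job())"
```

```text
the job is handed in; nothing more can be done
None
```

The orange paddle was pushed about 0.45–0.5 rad towards its green arrow, held there for about 1 s and released; it sprang back upright, the blue and yellow paddles were not touched, and the job was handed in at about 5 s.

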